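Empty the labeller's catch tray into the tote

TASK

Someone left the orange box cutter lying in the mouth of the labelling machine's blue catch tray: first put it away in the small blue desk tray, so it does not end up with the goods. Then sweep the three finished cartons over the open edge of the catch tray so that they drop into the grey tote; slide them, do not lift them. Leave the barcode scanner beside the tote where they stand.

Things in the scene. Friction and masses are not known exactly. Their poses are not given: they have to be found in the camera images.
- tray: Labelling machine with raised blue catch tray, fixed. Origin on the table under the tray's middle. Tray 260 (own x) by 300 mm (own y), floor's top face 85 mm above the table; walls at x = +-125 to 130 mm rise 25 mm above the floor. The end at y = +150 mm is open, no lip, towards the tote; at y = -150 mm a ramp rises to the black machine, 300 wide, 255 mm high, its face at y = -250 mm.
- tote: Grey open tote, fixed, 300 (own x) by 200 mm (own y), 75 mm high, walls and floor 4 mm. Origin at the centre of its underside, on the table. Its near wall stands 10 mm under the catch tray's open edge; its own axes are parallel to the tray's. One packed carton already stands in it near the far wall.
- carton1_mid (a point): Centre of a finished sealed cardboard carton on the catch tray, 50 (own x) by 46 (own y) by 40 mm high, about 90 g, standing upright with its own z up; its top shows a pale tape strip. The three are alike and stand side by side across the tray.
- carton2_mid (a point): Centre of a finished sealed cardboard carton on the catch tray, 50 (own x) by 46 (own y) by 40 mm high, about 90 g, standing upright with its own z up; its top shows a pale tape strip. The three are alike and stand side by side across the tray.
- carton3_mid (a point): Centre of a finished sealed cardboard carton on the catch tray, 50 (own x) by 46 (own y) by 40 mm high, about 90 g, standing upright with its own z up; its top shows a pale tape strip. The three are alike and stand side by side across the tray.
- cutter_mid (a point): Centre of the orange box cutter (blade retracted) with black grip, 130 (own x, lengthways) by 26 (own y) by 18 mm high, about 80 g, lying flat on the catch tray near its open end, roughly across it.
- blue_tray: Small empty blue desk tray, fixed, 130 (own x) by 180 mm (own y), 45 mm high, walls and floor 4 mm. Origin at the centre of its underside, on the table. A grey one of the same size, holding small rolls, stands beside it; the two may be swapped.
- scanner: Black barcode scanner on a round foot 80 mm across, 103 mm high; bystander. Origin at the centre of its underside.
Things that resemble listed ones, but are neither listed nor needed, are in the scene too. What is shaped like the part that bears carton2_mid but pink, purple or red is not meant.

How it is judged:
By the outcome, as a careful person would: the job done as asked, in the order asked, and still so for the second after the job is handed in, with the robot touching nothing.
It also fails if it takes over 72 s, if anything falls off the work surface, if the arm or the gripper's body presses on something with over 40 N, if the wrist force passes 120 N, or if a joint passes its speed limit or range.

ROBOT

A 6-joint arm with a two-finger parallel gripper is mounted at the origin on the work surface. World frame = base frame: x ahead of the robot, y to its left, z up, the work surface at z = 0. Lengths are in m, angles in rad, forces in N, time in s.
With the tool pointing down it reaches from about 0.25 to 0.725 m from the base axis. Payload 4 kg.
Tool frame: the origin (TCP) lies at the very end of the fingers, on their centre line; the grasp point (between the pads) lies 19 mm behind it; z points along the fingers, y is the line along which they close (so a half turn about z gives the same grasp; the last joint's range is limited). The gripper opens to 85 mm and grips with 20 to 120 N. Pads are 22 mm wide; open, the fingers measure 114 mm over their backs; the gripper's body (76 mm by 85 mm) begins 54 mm behind the grasp point. The pads swing forward as they close: fully open they stand 13 mm farther back than shut.
Start: joints at [1.219, 0.241, 0.005, 1.335, 0, 1.571], TCP at [0.172, 0.469, 0.231] pointing down, gripper open.
Joint ranges: [-2.72, 2.72], [-1.05, 1.87], [-1.09, 1.28], [-1.99, 2.15], [-1.42, 1.44], [-3.14, 3.14]. Speed limits (rad/s): [2.79, 2.79, 3.14, 3.14, 3.14, 3.14].

INTERFACE

Orientations are given as a unit quaternion [w, x, y, z].
In Python, from station import ctrl gives the robot as it stands.
- The arm moves only by the tool step_arm, never from a script. Its argument "steps" is a list of rows, each a list of 7 numbers: the turn, a rotation vector about the tool's x, y, z in units of 180 degrees (1.0 is 180 degrees), then the shift along the tool's x, y, z in units of 100 cm (1.0 is 100 cm), then the opening, from -1 (shut) to 1 (fully open). In form: [[ax, ay, az, x, y, z, gripper], ...]. A call has 1 to 20 rows; each row shifts and turns the commanded pose from where the row before left it, along the tool's axes as they then stand; what a row does not reach is not made up. A row lasts 1/8 s, in which the tool goes at most 62.5 mm and 10.7 degrees, less where a joint would pass 70% of its speed; a pose out of reach is approached as far as the arm can. A call with a number of a shift or a turn outside -1 to 1 is refused whole. A call with a gripper value outside its range is refused whole. The fingers move at their own pace and stop on an object; the grip force is fixed at half the most. Time passes only in rows, so rows that do not move let the fingers close. It gives the time, the measured TCP pose, the force, the opening and the grip force at its end, in the units of the state.
- ctrl.state(): the state, without advancing time (a new reading comes with each control period).
- ctrl.read_camera(name): name is "side" or "top" or "wrist"; returns a dict with "image" (400x640x3 uint8, red, green, blue), "z_map" (400x640 float32, m along the optical axis (not along the pixel's ray), 0 where there is no reading), "fx", "fy", "cx", "cy" (pixels), "k1" (the pictures are not rectified: a ray, as slopes to the right and down, at radius r is drawn at 1 + k1 r^2 times it, then the intrinsics apply), "R" (3x3) and "t" (3): a world point X has camera coordinates R X + t; the wrist camera has in their place "tool_from_camera" (4x4, takes a point from camera to tool coordinates, whose origin is the TCP and whose axes are the flange's). Camera axes: x right, y down, z forward; pixel columns grow to the right and rows downward; lengths in m; the calibration is good to about 2 mm. A picture is of the moment at which its call begins: read the wrist's pose just before it.
- ctrl.hand_in(): hands the job in; it is judged then, once.
The state is a dict: "clock": time; "q": joint angles; "qvel": joint speeds; "effort": joint torques, N m; "position": TCP position; "tcp_rot": TCP orientation; "contact_force": force on the tool from outside, world axes, zero at the start; "ft_torque": the same for the moment, N m; "grip_width": finger opening in m; "gripper_force": force on a finger pad.
Only numpy, scipy, OpenCV 4.12 (cv2) and the standard library are available. Lean on these libraries where they do the work, as an engineer would, in place of code of your own. Each camera call takes 0.05 s, during which the arm holds its last target. There are 200 camera calls.

## Working session

There is one attempt and no reset: what is moved stays moved. The work goes in short steps, Python scripts to look and compute and a tool call to move; the robot and the scene stay as the last step left them, time stands still between calls to the robot, and variables do not carry over. Pictures are saved under pics/ and viewed, at most 10 in all, crops included, and the job is handed in when it is done.

Besides the shell and the picture viewer there is one more tool, called after ">>>" by a JSON object that holds its "api" and its "payload", one argument or row to a line. step_arm: Moves the arm, as the interface text tells. Shifts and turns lie within -1 to 1; 1 stands for 100 cm of shift or 180 degrees of turn. Its arguments: {"type":"object","properties":{"steps":{"type":"array","items":{"type":"array","items":{"type":"number"}}}},"required":["steps"]}

```bash
ls; mkdir -p pics; cat > h.py <<'E'
import numpy as np, cv2
from station import ctrl
def cam(n):
    s=ctrl.state(); c=ctrl.read_camera(n); c['s']=s; return c
def ext(c):
    if 'R' in c: return np.array(c['R']),np.array(c['t'])
    from scipy.spatial.transform import Rotation as Ro
    w,x,y,z=c['s']['tcp_rot']; T=np.eye(4); T[:3,:3]=Ro.from_quat([x,y,z,w]).as_matrix(); T[:3,3]=c['s']['position']
    M=np.linalg.inv(T@np.array(c['tool_from_camera'])); return M[:3,:3],M[:3,3]
def rays(c,uv):
    uv=np.atleast_2d(uv).astype(float); d=np.stack([(uv[:,0]-c['cx'])/c['fx'],(uv[:,1]-c['cy'])/c['fy']],1)
    s=d.copy()
    for _ in range(20): s=d/(1+c['k1']*(s**2).sum(1,keepdims=True))
    return np.c_[s,np.ones(len(s))]
def onplane(c,uv,z):
    R,t=ext(c); D=rays(c,uv)@R; o=-R.T@t; return o+D*((z-o[2])/D[:,2:3])
def cloud(c):
    R,t=ext(c); v,u=np.mgrid[:400,:640]; r=rays(c,np.c_[u.ravel(),v.ravel()])*c['z_map'].reshape(-1,1)
    return ((r-t)@R).reshape(400,640,3)
E
python3 - <<'E'
from h import *
print(ctrl.state())
for n in('top','side'):
    c=cam(n); cv2.imwrite(f'pics/{n}0.png',c['image'][...,::-1]); np.save(f'{n}0.npy',c,allow_pickle=True)
    R,t=ext(c); print(n,-R.T@t,R[2],c['fx'],c['k1'],(c['z_map']>0).mean())
E
```

```text
pics
{'clock': 0.0, 'q': array([ 1.21902551e+00,  2.41407622e-01,  3.73897057e-03,  1.33519473e+00,
       -1.24276036e-05,  1.57078819e+00]), 'qvel': array([-4.01623565e-04,  2.68861234e-04,  1.11217421e-04, -3.06071155e-04,
        1.27178409e-03, -4.31853186e-05]), 'effort': array([ 5.55228835e-04, -3.72310817e+01,  2.52411532e+01,  1.69167953e-02,
        1.83410734e-04, -1.31630463e-05]), 'position': array([0.17206923, 0.46879583, 0.23042125]), 'tcp_rot': array([-1.74733184e-04,  1.74975849e-01,  9.84572183e-01, -1.01867092e-03]), 'contact_force': array([-0.89418326, -0.31625378, -0.01607649]), 'ft_torque': array([-0.00637701, -0.02369862,  0.06542597]), 'gripper_force': 0.0, 'grip_width': 0.08482426661582247}
top [ 0.28565645 -0.0709291   1.23887384] [ 0.1974215   0.00672707 -0.98029562] 392.2714585439903 -0.03773143428187807 0.99609765625
side [-0.05789552 -0.87400549  0.99267069] [ 0.4398869   0.58783767 -0.67893033] 387.99914383825865 -0.005927398479395784 0.99600390625
```

View pics/top0.png

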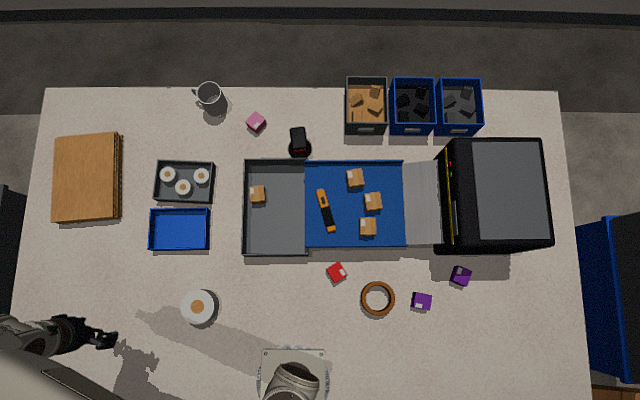

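View pics/side0.png

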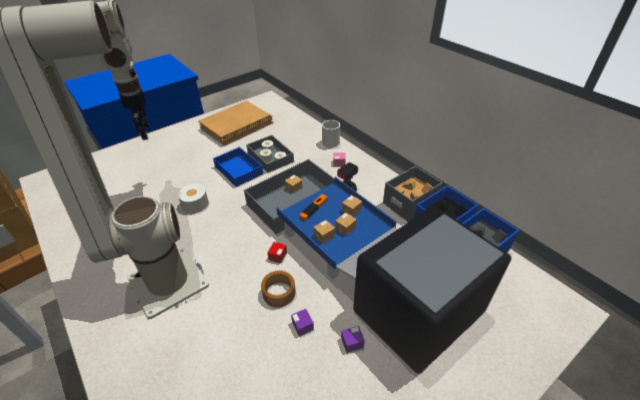

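Top view: up is world +x and left is +y. The cutter is at about (326,210), the cartons at (355,178), (373,201) and (368,226). The tote centre is at (275,207), the blue desk tray at (179,230), the scanner at (299,145). Next I measure them.

```bash
python3 - <<'E'
from h import *
np.set_printoptions(precision=4,suppress=True)
c=np.load('top0.npy',allow_pickle=True).item()
P=cloud(c); hsv=cv2.cvtColor(c['image'],cv2.COLOR_RGB2HSV)
def box(m):return m[0],m[1]
roi=np.zeros((400,640),bool); roi[155:250,306:402]=1
Z=P[...,2]; print('floor z',np.median(Z[roi]))
for zt,name,lo,hi in((.125,'cartons',.115,.135),(.103,'cutter',.093,.113)):
    m=(roi&(Z>lo)&(Z<hi)&((hsv[...,0]<30)|(hsv[...,2]<60))&~((hsv[...,0]>100)&(hsv[...,1]>120)&(hsv[...,2]>60))).astype(np.uint8)
    n,l,st,ce=cv2.connectedComponentsWithStats(m)
    for i in range(1,n):
        if st[i,4]<30: continue
        q=np.argwhere(l==i)[:,::-1]; W=onplane(c,q,zt)[:,:2]
        r=cv2.minAreaRect((W*1000).astype(np.float32)); print(name,st[i],W.mean(0),r, 'z',np.median(Z[l==i]))
# blue surfaces
blue=(hsv[...,0]>100)&(hsv[...,0]<130)&(hsv[...,1]>120)
m=np.zeros_like(blue);m[200:255,140:215]=blue[200:255,140:215]
W=P[m&(Z>.035)&(Z<.06)][:,:2]; print('bluetray rim',len(W),cv2.minAreaRect((W*1000).astype(np.float32)))
m=np.zeros_like(blue);m[150:255,300:405]=blue[150:255,300:405]
W=P[m&(Z>.075)&(Z<.12)][:,:2]; print('catch',cv2.minAreaRect((W*1000).astype(np.float32)))
m=np.zeros_like(blue);m[150:262,238:312]=1
W=P[m&(Z>.065)&(Z<.08)][:,:2]; print('tote',cv2.minAreaRect((W*1000).astype(np.float32)))
m=np.zeros_like(blue);m[120:162,285:315]=1
W=P[m&(Z>.03)&(Z<.3)]; print('scanner',W.min(0),W.max(0),np.median(W,0))
f=blue.copy();f[:]=0;f[165:240,310:400]=1
print(np.median(Z[f&blue]))
for p in ((258,195),(179,230),(275,230)): print(p,P[p[1],p[0]])
cv2.imwrite('pics/crop.png',cv2.resize(c['image'][130:270,230:450,::-1],None,fx=3.6,fy=3.6,interpolation=cv2.INTER_CUBIC))
E
```

```text
floor z 0.08632948085831546
cartons [347 168  18  19 255] [ 0.5976 -0.1806] ((597.9337158203125, -180.2248992919922), (51.57387161254883, 45.7550048828125), 8.85865592956543) z 0.1255213216805051
cartons [364 192  18  19 259] [ 0.5273 -0.2316] ((527.6351928710938, -231.42393493652344), (51.559818267822266, 45.736183166503906), 8.495803833007812) z 0.1256969252209532
cartons [360 217  16  18 268] [ 0.4528 -0.2147] ((454.0012512207031, -214.3684539794922), (43.20848083496094, 49.86601257324219), 89.38081359863281) z 0.12579664139682462
cutter [306 162  52   2  56] [ 0.6499 -0.1077] ((648.5558471679688, -111.25463104248047), (3.176785469055176, 154.1868896484375), 0.5880739092826843) z 0.09960732480937766
cutter [317 189  19  43 361] [ 0.5019 -0.0946] ((503.0453186035156, -94.25039672851562), (129.91470336914062, 24.72821807861328), 16.904714584350586) z 0.10365604528142333
bluetray rim 356 ((453.0610046386719, 363.32928466796875), (131.05921936035156, 180.5132293701172), 2.1861331462860107)
catch ((526.3152465820312, -180.4472198486328), (259.3512878417969, 295.94915771484375), 0.9286802411079407)
tote ((528.8497314453125, 60.037147521972656), (319.8503112792969, 208.8402099609375), 3.322889804840088)
scanner [ 0.6487 -0.0584  0.0394] [0.7675 0.0344 0.1148] [ 0.7134 -0.0106  0.1014]
0.08581604297347525
(258, 195) [0.5581 0.1157 0.048 ]
(179, 230) [0.4516 0.372  0.0011]
(275, 230) [0.4546 0.0637 0.0055]
```

View pics/crop.png

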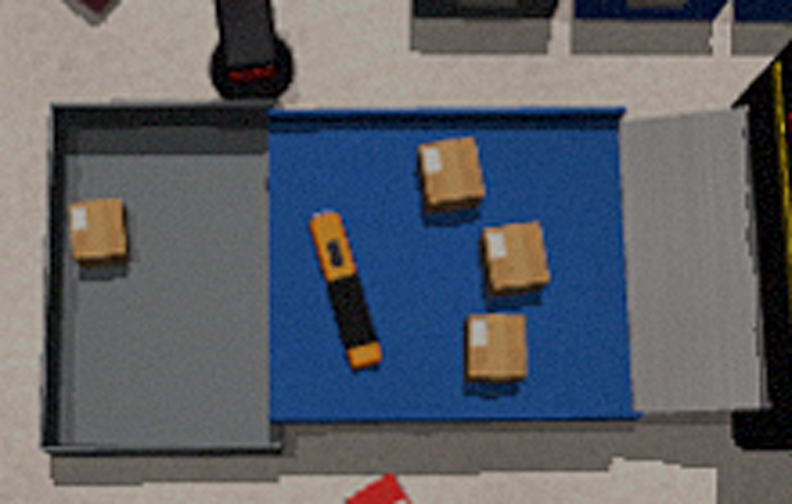

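The crop shows the cutter at about (345,290) and the cartons at (452,173), (515,257) and (497,347), with a packed carton already in the tote at (98,230). Its red end faces nothing in the way. First I turn the tool, then move above the cutter.

>>> {"api": "step_arm", "payload": {
  "steps": [
    [0,0,-0.0515,0,0,0,1],
    [0,0,-0.0515,0,0,0,1],
    [0,0,-0.0515,0,0,0,1],
    [0,0,-0.0515,0,0,0,1],
    [0,0,0,-0.00956,-0.0397,0,1],
    [0,0,0,-0.00956,-0.0397,0,1],
    [0,0,0,-0.00956,-0.0397,0,1],
    [0,0,0,-0.00956,-0.0397,0,1],
    [0,0,0,-0.00956,-0.0397,0,1],
    [0,0,0,-0.00956,-0.0397,0,1],
    [0,0,0,-0.00956,-0.0397,0,1],
    [0,0,0,-0.00956,-0.0397,0,1],
    [0,0,0,-0.00956,-0.0397,0,1],
    [0,0,0,-0.00956,-0.0397,0,1],
    [0,0,0,-0.00956,-0.0397,0,1],
    [0,0,0,-0.00956,-0.0397,0,1],
    [0,0,0,-0.00956,-0.0397,0,1],
    [0,0,0,-0.00956,-0.0397,0,1],
    [0,0,0,-0.00956,-0.0397,0,1],
    [0,0,0,-0.00956,-0.0397,0,1]
  ]
}}

```text
clock: 2.6
position: [0.5038, -0.095, 0.2308]
tcp_rot: [-0.0, -0.147, 0.989, 0.0]
contact_force: [0.4, -0.1, -0.4]
grip_width: 0.0857
gripper_force: 0.0
```

```bash
cat >> h.py <<'E'
def tool(target=None,yaw=None):
    "tool y yaw, and the shift to target in tool axes"
    from scipy.spatial.transform import Rotation as Ro
    s=ctrl.state(); w,x,y,z=s['tcp_rot']; R=Ro.from_quat([x,y,z,w]).as_matrix()
    print('t',round(s['clock'],2),'pos',s['position'].round(4),'yawy',np.degrees(np.arctan2(R[1,1],R[0,1])).round(2),'z',R[:,2].round(3),'w',round(s['grip_width'],4),'gf',round(s['gripper_force'],1),'F',s['contact_force'].round(1),'q',s['q'].round(2))
    if target is not None: print('shift',(R.T@(np.array(target)-s['position'])).round(4))
E
python3 - <<'E'
from h import *
np.set_printoptions(precision=4,suppress=True)
tool((.503,-.0945,.088))
c=cam('wrist'); cv2.imwrite('pics/w1.png',c['image'][...,::-1])
hsv=cv2.cvtColor(c['image'],cv2.COLOR_RGB2HSV); P=cloud(c); Z=P[...,2]
m=((Z>.096)&(Z<.112)&(abs(P[...,0]-.503)<.09)&(abs(P[...,1]+.095)<.06)&~((hsv[...,0]>100)&(hsv[...,1]>120)&(hsv[...,2]>60))).astype(np.uint8)
n,l,st,ce=cv2.connectedComponentsWithStats(m); i=1+st[1:,4].argmax()
W=P[l==i]; print(st[i],W.mean(0),cv2.minAreaRect((W[:,:2]*1000).astype(np.float32)))
b=(hsv[...,0]>100)&(hsv[...,1]>120)&(abs(P[...,0]-.5)<.1)&(abs(P[...,1]+.1)<.06)
print('floor',np.median(Z[b]))
E
```

```text
t 2.6 pos [ 0.5038 -0.095   0.2308] yawy 106.91 z [-0.001  0.    -1.   ] w 0.0857 gf 0.0 F [ 0.4 -0.1 -0.4] q [-0.19  0.27  0.04  1.34  0.   -0.48]
shift [0.0005 0.0006 0.1428]
[ 306  117   32  142 4080] [ 0.4983 -0.0929  0.102 ] ((504.9073791503906, -90.922607421875), (132.5335235595703, 26.301733016967773), 16.816980361938477)
floor 0.08400670411638864
```

View pics/w1.png

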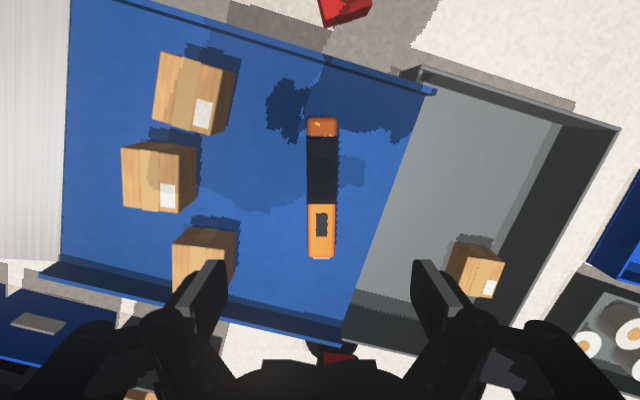

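The wrist view shows the cutter at (322,188), centred between the fingers and parallel to the pads. I descend and grip.

>>> {"api": "step_arm", "payload": {
  "steps": [
    [0,0,0,0,0.002,0.025,1],
    [0,0,0,0,0,0.03,1],
    [0,0,0,0,0,0.03,1],
    [0,0,0,0,0,0.025,1],
    [0,0,0,0,0,0.015,1],
    [0,0,0,0,0,0.01,1],
    [0,0,0,0,0,0.007,1],
    [0,0,0,0,0,0,1],
    [0,0,0,0,0,0,-1],
    [0,0,0,0,0,0,-1],
    [0,0,0,0,0,0,-1],
    [0,0,0,0,0,0,-1],
    [0,0,0,0,0,0,-1],
    [0,0,0,0,0,0,-1]
  ]
}}

```text
clock: 4.4
position: [0.5034, -0.092, 0.0899]
tcp_rot: [0.001, -0.147, 0.989, -0.0]
contact_force: [-0.5, 0.5, 5.6]
grip_width: 0.0241
gripper_force: 60.7
```

```bash
python3 -c "
from h import *
tool()"
```

```text
t 4.4 pos [ 0.5034 -0.092   0.0899] yawy 106.92 z [ 0.001 -0.    -1.   ] w 0.0241 gf 60.7 F [-0.5  0.5  5.6] q [-0.18  0.37 -0.2   1.    0.   -0.48]
```

>>> {"api": "step_arm", "payload": {
  "steps": [
    [0,0,0,0,0,-0.01,-1],
    [0,0,0,0,0,-0.03,-1],
    [0,0,0,0,0,-0.04,-1],
    [0,0,0,0,0,-0.04,-1],
    [0,0,0,0,0,-0.03,-1],
    [0,0,-0.0523,0,0,0,-1],
    [0,0,-0.0523,0,0,0,-1],
    [0,0,-0.0523,0,0,0,-1],
    [0,0,-0.0523,0,0,0,-1],
    [0,0,-0.0523,0,0,0,-1],
    [0,0,-0.0523,0,0,0,-1],
    [0,0,-0.0523,0,0,0,-1],
    [0,0,-0.0523,0,0,0,-1]
  ]
}}

```text
clock: 6.02
position: [0.5025, -0.0918, 0.2391]
tcp_rot: [0.0, 0.723, -0.691, -0.001]
contact_force: [0.1, -0.8, -1.0]
grip_width: 0.0241
gripper_force: 60.0
```

>>> {"api": "step_arm", "payload": {
  "steps": [
    [0,0,0,-0.02,0.0014,0,-1],
    [0,0,0,-0.038,0.0027,0,-1],
    [0,0,0,-0.038,0.0027,0,-1],
    [0,0,0,-0.038,0.0027,0,-1],
    [0,0,0,-0.038,0.0027,0,-1],
    [0,0,0,-0.038,0.0027,0,-1],
    [0,0,0,-0.038,0.0027,0,-1],
    [0,0,0,-0.038,0.0027,0,-1],
    [0,0,0,-0.038,0.0027,0,-1],
    [0,0,0,-0.038,0.0027,0,-1],
    [0,0,0,-0.038,0.0027,0,-1],
    [0,0,0,-0.038,0.0027,0,-1],
    [0,0,0,-0.019,0.0017,0,-1],
    [0,0,0,0,0,0,-1],
    [0,0,0,0,0,0,-1]
  ]
}}

```text
clock: 7.9
position: [0.4524, 0.3624, 0.2392]
tcp_rot: [0.001, 0.72, -0.693, 0.0]
contact_force: [-0.2, -0.0, -1.5]
grip_width: 0.0246
gripper_force: 60.0
```

```bash
python3 - <<'E'
from h import *
tool((.453,.3633,.011))
c=cam('wrist'); cv2.imwrite('pics/w2.png',c['image'][...,::-1])
P=cloud(c); Z=P[...,2];hsv=cv2.cvtColor(c['image'],cv2.COLOR_RGB2HSV)
m=(Z>.037)&(Z<.055)&(hsv[...,0]>100)&(hsv[...,1]>120)&(abs(P[...,0]-.453)<.08)&(abs(P[...,1]-.363)<.11)
print(cv2.minAreaRect((P[m][:,:2]*1000).astype(np.float32)),m.sum())
E
```

```text
t 7.9 pos [0.4524 0.3624 0.2392] yawy -177.81 z [-0.    -0.001 -1.   ] w 0.0246 gf 60.0 F [-0.2 -0.  -1.5] q [ 0.68  0.4   0.25  1.42 -0.   -0.93]
shift [-0.0012 -0.0007  0.2282]
((453.19183349609375, 367.1031494140625), (129.51687622070312, 178.713623046875), 1.9048415422439575) 1793
```

View pics/w2.png

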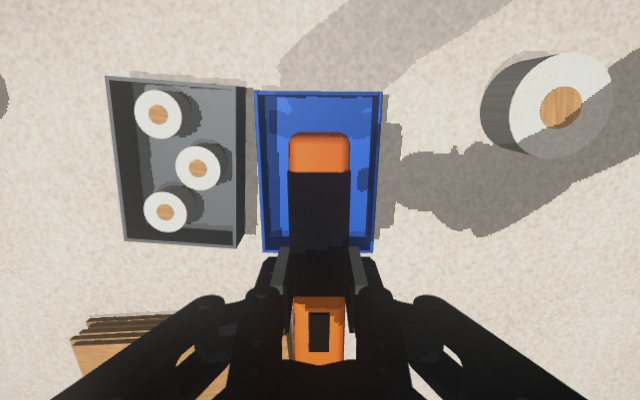

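The wrist view shows the held cutter, columns 290–350, centred over the blue tray (columns 260–378). I lower it, release with a partial opening and retreat.

>>> {"api": "step_arm", "payload": {
  "steps": [
    [0,0,0,-0.002,0,0.02,-1],
    [0,0,0,0,0,0.04,-1],
    [0,0,0,0,0,0.04,-1],
    [0,0,0,0,0,0.04,-1],
    [0,0,0,0,0,0.035,-1],
    [0,0,0,0,0,0.02,-1],
    [0,0,0,0,0,0.015,-1],
    [0,0,0,0,0,0.01,-1],
    [0,0,0,0,0,0.007,-1],
    [0,0,0,0,0,0,-1],
    [0,0,0,0,0,0,0],
    [0,0,0,0,0,0,0],
    [0,0,0,0,0,0,0],
    [0,0,0,0,0,0,0]
  ]
}}

```text
clock: 9.7
position: [0.4524, 0.3656, 0.0126]
tcp_rot: [-0.0, 0.721, -0.693, 0.0]
contact_force: [-0.5, -0.0, 0.3]
grip_width: 0.0429
gripper_force: 0.0
```

>>> {"api": "step_arm", "payload": {
  "steps": [
    [0,0,0,0,0,-0.01,0],
    [0,0,0,0,0,-0.03,0],
    [0,0,0,0,0,-0.04,0],
    [0,0,0,0,0,-0.04,0],
    [0,0,0,0,0,-0.04,0],
    [0,0,0,0,0,-0.04,0],
    [0,0,0,0,0,-0.03,0],
    [0,0,0,0,0,0,0]
  ]
}}

```text
clock: 10.7
position: [0.4536, 0.3666, 0.2463]
tcp_rot: [-0.004, 0.721, -0.693, 0.0]
contact_force: [0.0, -0.9, 0.2]
grip_width: 0.0428
gripper_force: 0.0
```

```bash
python3 - <<'E'
from h import *
tool()
c=cam('wrist'); cv2.imwrite('pics/w3.png',c['image'][...,::-1])
E
```

```text
t 10.7 pos [0.4536 0.3666 0.2463] yawy -177.77 z [ 0.006  0.005 -1.   ] w 0.0428 gf 0.0 F [ 0.  -0.9  0.2] q [ 0.68  0.4   0.26  1.43 -0.   -0.93]
```

View pics/w3.png

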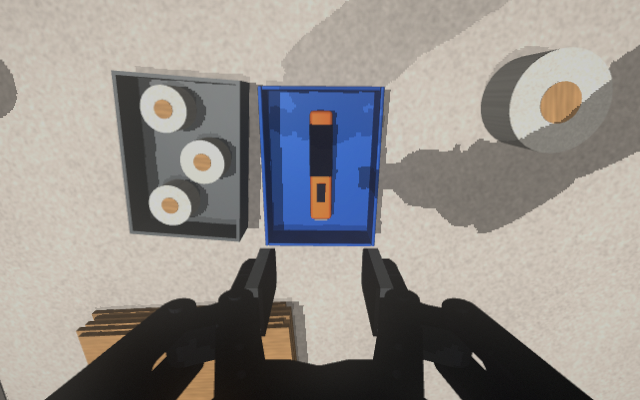

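The cutter lies at (320,165) inside the blue tray. Now I turn the tool so the camera faces the tote, with a narrow finger opening, and go behind the first carton.

>>> {"api": "step_arm", "payload": {
  "steps": [
    [0,0,0.056,0,0,0,-0.5],
    [0,0,0.056,0,0,0,-0.5],
    [0,0,0.056,0,0,0,-0.5],
    [0,0,0.056,0,0,0,-0.5],
    [0,0,0.056,0,0,0,-0.5],
    [0,0,0.056,0,0,0,-0.5],
    [0,0,0.056,0,0,0,-0.5],
    [0,0,0.056,0,0,0,-0.5],
    [0,0,0.056,0,0,0,-0.5],
    [0,0,0.056,0,0,0,-0.5],
    [0,0,0.056,0,0,0,-0.5],
    [0,0,0.056,0,0,0,-0.5],
    [0,0,0.056,0,0,0,-0.5],
    [0,0,0.056,0,0,0,-0.5],
    [0,0,0.056,0,0,0,-0.5],
    [0,0,0.056,0,0,0,-0.5],
    [0,0,0.056,0,0,0,-0.5],
    [0,0,0.056,0,0,0,-0.5]
  ]
}}

```text
clock: 13.0
position: [0.4515, 0.3649, 0.2405]
tcp_rot: [-0.0, 0.704, 0.71, -0.002]
contact_force: [0.3, 0.6, -0.3]
grip_width: 0.0217
gripper_force: 0.0
```

>>> {"api": "step_arm", "payload": {
  "steps": [
    [0,0,0,-0.0384,0.0084,0,-0.5],
    [0,0,0,-0.0384,0.0084,0,-0.5],
    [0,0,0,-0.0384,0.0084,0,-0.5],
    [0,0,0,-0.0384,0.0084,0,-0.5],
    [0,0,0,-0.0384,0.0084,0,-0.5],
    [0,0,0,-0.0384,0.0084,0,-0.5],
    [0,0,0,-0.0384,0.0084,0,-0.5],
    [0,0,0,-0.0384,0.0084,0,-0.5],
    [0,0,0,-0.0384,0.0084,0,-0.5],
    [0,0,0,-0.0384,0.0084,0,-0.5],
    [0,0,0,-0.0384,0.0084,0,-0.5],
    [0,0,0,-0.0384,0.0084,0,-0.5],
    [0,0,0,-0.0384,0.0084,0,-0.5],
    [0,0,0,-0.0384,0.0084,0,-0.5],
    [0,0,0,-0.0384,0.0084,0,-0.5],
    [0,0,0,-0.0384,0.0084,0,-0.5],
    [0,0,0,0,0,0,-0.5],
    [0,0,0,0,0,0,-0.5]
  ]
}}

```text
clock: 15.25
position: [0.5945, -0.2465, 0.2408]
tcp_rot: [-0.001, 0.702, 0.712, -0.0]
contact_force: [-0.1, 0.7, 0.3]
grip_width: 0.0216
gripper_force: 0.0
```

```bash
python3 - <<'E'
from h import *
tool((.598,-.245,.092))
c=cam('wrist'); P=cloud(c); Z=P[...,2]
print(np.array(c['tool_from_camera']).round(3)[:,3])
m=((Z>.117)&(Z<.133)&(abs(P[...,0]-.526)<.12)&(P[...,1]>-.29)&(P[...,1]<-.1)).astype(np.uint8)
n,l,st,ce=cv2.connectedComponentsWithStats(m)
for i in range(1,n):
    if st[i,4]>100: print(st[i,4],cv2.minAreaRect((P[l==i][:,:2]*1000).astype(np.float32)))
E
```

```text
t 15.25 pos [ 0.5945 -0.2465  0.2408] yawy 0.78 z [-0.003  0.001 -1.   ] w 0.0216 gf 0.0 F [-0.1  0.7  0.3] q [-0.39  0.54  0.47  1.51  0.    1.16]
shift [0.0012 0.0039 0.1488]
[ 0.08  -0.    -0.142  1.   ]
3772 ((599.3793334960938, -177.1893310546875), (50.57219696044922, 45.35334777832031), 9.364496231079102)
3513 ((454.49884033203125, -212.1613006591797), (50.839717864990234, 45.49261474609375), 0.11091990768909454)
3312 ((528.5404663085938, -228.39500427246094), (50.85729217529297, 46.098148345947266), 8.67995548248291)
```

>>> {"api": "step_arm", "payload": {
  "steps": [
    [0,0,0,0,0.0045,0.02,-0.5],
    [0,0,0,0,0,0.035,-0.5],
    [0,0,0,0,0,0.035,-0.5],
    [0,0,0,0,0,0.03,-0.5],
    [0,0,0,0,0,0.018,-0.5],
    [0,0,0,0,0,0.01,-0.5],
    [0,0,0,0,0,0,-0.5],
    [0,0,0,0.01,0,0,-0.5],
    [0,0,0,0.012,0,0,-0.5],
    [0,0,0,0.012,0,0,-0.5],
    [0,0,0,0.012,0,0,-0.5]
  ]
}}

```text
clock: 16.68
position: [0.5992, -0.2, 0.0948]
tcp_rot: [0.0, 0.702, 0.712, 0.0]
contact_force: [0.1, -0.5, 0.4]
grip_width: 0.0215
gripper_force: 0.3
```

>>> {"api": "step_arm", "payload": {
  "steps": [
    [0,0,0,0.0125,0,0,-0.5],
    [0,0,0,0.0125,0,0,-0.5],
    [0,0,0,0.0125,0,0,-0.5],
    [0,0,0,0.0125,0,0,-0.5],
    [0,0,0,0.0125,0,0,-0.5],
    [0,0,0,0.0125,0,0,-0.5],
    [0,0,0,0.0125,0,0,-0.5],
    [0,0,0,0.0125,0,0,-0.5],
    [0,0,0,0.0125,0,0,-0.5],
    [0,0,0,0.0125,0,0,-0.5],
    [0,0,0,0.0125,0,0,-0.5],
    [0,0,0,0.0125,0,0,-0.5],
    [0,0,0,0.0125,0,0,-0.5],
    [0,0,0,0.0125,0,0,-0.5],
    [0,0,0,0.0125,0,0,-0.5],
    [0,0,0,0,0,0,-0.5],
    [0,0,0,0,0,0,-0.5]
  ]
}}

```text
clock: 18.8
position: [0.5965, -0.0135, 0.0943]
tcp_rot: [0.0, 0.702, 0.712, -0.0]
contact_force: [0.2, -0.1, -0.6]
grip_width: 0.0214
gripper_force: 0.0
```

```bash
python3 - <<'E'
from h import *
tool()
c=cam('top'); cv2.imwrite('pics/t2.png',cv2.resize(c['image'][130:270,230:450,::-1],None,fx=3.6,fy=3.6,interpolation=cv2.INTER_CUBIC))
E
```

```text
t 18.8 pos [ 0.5965 -0.0135  0.0943] yawy 0.8 z [-0. -0. -1.] w 0.0214 gf 0.0 F [ 0.2 -0.1 -0.6] q [-0.02  0.52  0.05  1.1  -0.    1.53]
```

View pics/t2.png

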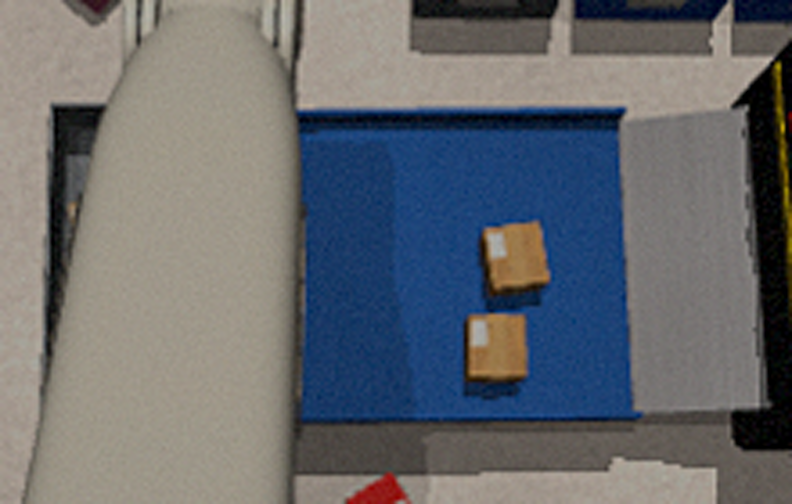

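Carton 1 has left the catch tray; two remain at (515,257) and (497,347), undisturbed. I lift, go behind carton 2 and sweep it.

>>> {"api": "step_arm", "payload": {
  "steps": [
    [0,0,0,0,0,-0.03,-0.5],
    [0,0,0,0,0,-0.045,-0.5],
    [0,0,0,-0.0348,-0.009,-0.02,-0.5],
    [0,0,0,-0.0348,-0.009,0,-0.5],
    [0,0,0,-0.0348,-0.009,0,-0.5],
    [0,0,0,-0.0348,-0.009,0,-0.5],
    [0,0,0,-0.0348,-0.009,0,-0.5],
    [0,0,0,-0.0348,-0.009,0,-0.5],
    [0,0,0,-0.0348,-0.009,0,-0.5],
    [0,0,0,-0.0348,-0.009,0,-0.5],
    [0,0,0,0,0,0,-0.5],
    [0,0,0,0,0,0,-0.5]
  ]
}}

```text
clock: 20.35
position: [0.5281, -0.2928, 0.1892]
tcp_rot: [-0.0, 0.702, 0.712, 0.0]
contact_force: [0.5, 0.1, -0.2]
grip_width: 0.0215
gripper_force: 0.0
```

```bash
python3 - <<'E'
from h import *
tool((.528,-.293,.092))
c=cam('top'); P=cloud(c); hsv=cv2.cvtColor(c['image'],cv2.COLOR_RGB2HSV)
m=((hsv[...,0]<25)&(hsv[...,1]>70)&(hsv[...,2]>60)).astype(np.uint8); m[:158]=0;m[252:]=0;m[:,:240]=0;m[:,435:]=0
n,l,st,ce=cv2.connectedComponentsWithStats(m)
for i in range(1,n):
    if st[i,4]>20: print(st[i],P[l==i].mean(0).round(3),P[l==i].max(0).round(3))
E
```

```text
t 20.35 pos [ 0.5281 -0.2928  0.1892] yawy 0.75 z [-0.     0.001 -1.   ] w 0.0215 gf 0.0 F [ 0.5  0.1 -0.2] q [-0.51  0.47  0.22  1.33  0.    1.05]
shift [-0.0002 -0.      0.0972]
[290 175  14  17 211] [ 0.599 -0.003  0.047] [0.632 0.02  0.057]
[249 185  16  18 216] [0.564 0.119 0.043] [0.592 0.152 0.05 ]
[364 192  18  19 233] [ 0.526 -0.23   0.132] [ 0.553 -0.071  1.239]
[360 217  12  18 106] [ 0.453 -0.201  0.154] [ 0.479 -0.142  0.638]
```

Carton 1 is in the tote at (0.60, 0.0). I sweep carton 2.

>>> {"api": "step_arm", "payload": {
  "steps": [
    [0,0,0,0,0,0.02,-0.5],
    [0,0,0,0,0,0.035,-0.5],
    [0,0,0,0,0,0.025,-0.5],
    [0,0,0,0,0,0.015,-0.5],
    [0,0,0,0,0,0,-0.5],
    [0,0,0,0.01,0,0,-0.5],
    [0,0,0,0.012,0,0,-0.5],
    [0,0,0,0.012,0,0,-0.5],
    [0,0,0,0.012,0,0,-0.5]
  ]
}}

```text
clock: 21.52
position: [0.528, -0.2461, 0.095]
tcp_rot: [0.001, 0.702, 0.712, 0.0]
contact_force: [-1.3, -1.8, 1.0]
grip_width: 0.0213
gripper_force: 0.5
```

>>> {"api": "step_arm", "payload": {
  "steps": [
    [0,0,0,0.0125,0,0,-0.5],
    [0,0,0,0.0125,0,0,-0.5],
    [0,0,0,0.0125,0,0,-0.5],
    [0,0,0,0.0125,0,0,-0.5],
    [0,0,0,0.0125,0,0,-0.5],
    [0,0,0,0.0125,0,0,-0.5],
    [0,0,0,0.0125,0,0,-0.5],
    [0,0,0,0.0125,0,0,-0.5],
    [0,0,0,0.0125,0,0,-0.5],
    [0,0,0,0.0125,0,0,-0.5],
    [0,0,0,0.0125,0,0,-0.5],
    [0,0,0,0.0125,0,0,-0.5],
    [0,0,0,0.0125,0,0,-0.5],
    [0,0,0,0.0125,0,0,-0.5],
    [0,0,0,0.0125,0,0,-0.5],
    [0,0,0,0.0125,0,0,-0.5],
    [0,0,0,0.0125,0,0,-0.5],
    [0,0,0,0.0125,0,0,-0.5],
    [0,0,0,0.0125,0,0,-0.5],
    [0,0,0,0,0,0,-0.5]
  ]
}}

```text
clock: 24.02
position: [0.5243, -0.0084, 0.0943]
tcp_rot: [-0.0, 0.702, 0.713, -0.0]
contact_force: [-0.4, 0.4, -0.2]
grip_width: 0.0212
gripper_force: 0.0
```

>>> {"api": "step_arm", "payload": {
  "steps": [
    [0,0,0,0,0,-0.03,-0.5],
    [0,0,0,0,0,-0.045,-0.5],
    [0,0,0,-0.0328,-0.0093,-0.02,-0.5],
    [0,0,0,-0.0328,-0.0093,0,-0.5],
    [0,0,0,-0.0328,-0.0093,0,-0.5],
    [0,0,0,-0.0328,-0.0093,0,-0.5],
    [0,0,0,-0.0328,-0.0093,0,-0.5],
    [0,0,0,-0.0328,-0.0093,0,-0.5],
    [0,0,0,-0.0328,-0.0093,0,-0.5],
    [0,0,0,-0.0328,-0.0093,0,-0.5],
    [0,0,0,0,0,0,-0.5],
    [0,0,0,0,0,0,-0.5]
  ]
}}

```text
clock: 25.52
position: [0.4534, -0.2727, 0.1892]
tcp_rot: [-0.0, 0.702, 0.712, 0.0]
contact_force: [0.1, 0.1, 0.1]
grip_width: 0.0211
gripper_force: 0.0
```

```bash
python3 - <<'E'
from h import *
tool((.4535,-.272,.092))
c=cam('top'); P=cloud(c); hsv=cv2.cvtColor(c['image'],cv2.COLOR_RGB2HSV)
m=((hsv[...,0]<25)&(hsv[...,1]>70)&(hsv[...,2]>60)).astype(np.uint8); m[:158]=0;m[252:]=0;m[:,:240]=0;m[:,435:]=0
n,l,st,ce=cv2.connectedComponentsWithStats(m)
for i in range(1,n):
    if st[i,4]>20: print(st[i],np.median(P[l==i],0).round(3),P[l==i].max(0).round(3))
c=cam('wrist'); P=cloud(c); Z=P[...,2]
m=((Z>.117)&(Z<.133)&(abs(P[...,0]-.4535)<.05)&(P[...,1]>-.26)&(P[...,1]<-.16))
print(m.sum(),cv2.minAreaRect((P[m][:,:2]*1000).astype(np.float32)))
E
```

```text
t 25.52 pos [ 0.4534 -0.2727  0.1892] yawy 0.76 z [-0.     0.001 -1.   ] w 0.0211 gf 0.0 F [0.1 0.1 0.1] q [-0.54  0.32  0.    1.25  0.    1.02]
shift [0.0006 0.0001 0.0972]
[290 175  14  17 210] [ 0.6   -0.002  0.05 ] [0.636 0.021 0.056]
[249 185  16  18 215] [0.562 0.118 0.044] [0.592 0.152 1.239]
[290 197  14  17 226] [ 0.527 -0.004  0.05 ] [0.56  0.019 0.056]
[360 217  17  19 252] [ 0.45  -0.216  0.126] [ 0.479 -0.071  1.239]
5629 ((454.2564392089844, -212.14930725097656), (45.518550872802734, 50.431583404541016), 89.71427154541016)
```

Carton 2 is in too. I sweep carton 3.

>>> {"api": "step_arm", "payload": {
  "steps": [
    [0,0,0,0,0,0.02,-0.5],
    [0,0,0,0,0,0.035,-0.5],
    [0,0,0,0,0,0.025,-0.5],
    [0,0,0,0,0,0.015,-0.5],
    [0,0,0,0,0,0,-0.5],
    [0,0,0,0.01,0,0,-0.5],
    [0,0,0,0.012,0,0,-0.5]
  ]
}}

```text
clock: 26.5
position: [0.454, -0.2504, 0.0954]
tcp_rot: [0.001, 0.702, 0.712, 0.0]
contact_force: [0.8, 0.4, -0.2]
grip_width: 0.0216
gripper_force: 0.0
```

>>> {"api": "step_arm", "payload": {
  "steps": [
    [0,0,0,0.0125,0,0,-0.5],
    [0,0,0,0.0125,0,0,-0.5],
    [0,0,0,0.0125,0,0,-0.5],
    [0,0,0,0.0125,0,0,-0.5],
    [0,0,0,0.0125,0,0,-0.5],
    [0,0,0,0.0125,0,0,-0.5],
    [0,0,0,0.0125,0,0,-0.5],
    [0,0,0,0.0125,0,0,-0.5],
    [0,0,0,0.0125,0,0,-0.5],
    [0,0,0,0.0125,0,0,-0.5],
    [0,0,0,0.0125,0,0,-0.5],
    [0,0,0,0.0125,0,0,-0.5],
    [0,0,0,0.0125,0,0,-0.5],
    [0,0,0,0.0125,0,0,-0.5],
    [0,0,0,0.0125,0,0,-0.5],
    [0,0,0,0.0125,0,0,-0.5],
    [0,0,0,0.0125,0,0,-0.5],
    [0,0,0,0.0125,0,0,-0.5],
    [0,0,0,0.0125,0,0,-0.5],
    [0,0,0,0,0,0,-0.5]
  ]
}}

```text
clock: 29.0
position: [0.45, -0.0124, 0.0943]
tcp_rot: [-0.0, 0.702, 0.713, -0.0]
contact_force: [-0.3, -0.3, 0.3]
grip_width: 0.0218
gripper_force: 0.0
```

>>> {"api": "step_arm", "payload": {
  "steps": [
    [0,0,0,0,0,-0.03,-0.5],
    [0,0,0,0,0,-0.045,-0.5],
    [0,0,0,-0.03,-0.009,-0.03,-0.5],
    [0,0,0,-0.035,-0.009,0,-0.5],
    [0,0,0,-0.035,-0.009,0,-0.5],
    [0,0,0,-0.035,-0.009,0,-0.5],
    [0,0,0,-0.035,-0.009,0,-0.5],
    [0,0,0,-0.035,-0.009,0,-0.5],
    [0,0,0,-0.03,-0.009,0,-0.5],
    [0,0,0,0,0,0,-0.5],
    [0,0,0,0,0,0,-0.5]
  ]
}}

```text
clock: 30.38
position: [0.3901, -0.2489, 0.1992]
tcp_rot: [-0.0, 0.702, 0.712, 0.0]
contact_force: [-0.5, 0.3, 0.3]
grip_width: 0.0212
gripper_force: 0.0
```

```bash
python3 - <<'E'
from h import *
tool()
c=cam('top'); cv2.imwrite('pics/t3.png',cv2.resize(c['image'][80:280,130:450,::-1],None,fx=2.5,fy=2.5,interpolation=cv2.INTER_CUBIC))
E
```

```text
t 30.38 pos [ 0.3901 -0.2489  0.1992] yawy 0.76 z [-0.     0.001 -1.   ] w 0.0212 gf 0.0 F [-0.5  0.3  0.3] q [-0.57  0.19 -0.15  1.24  0.    0.99]
```

View pics/t3.png

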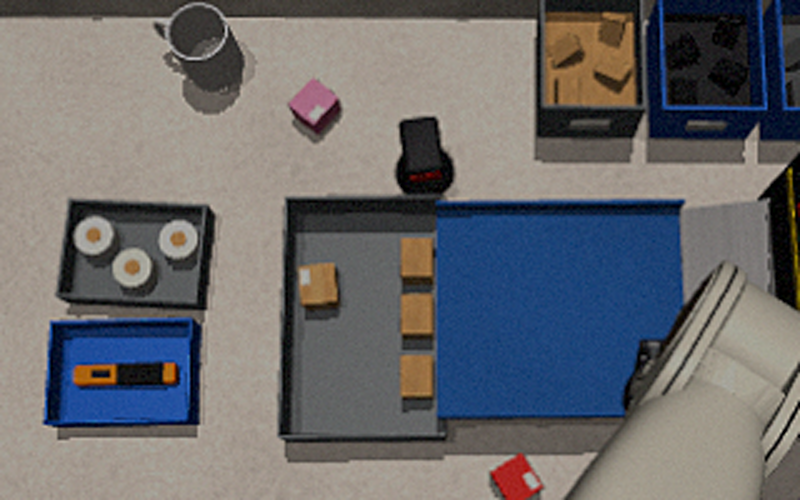

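The top view shows the cutter in the blue tray at (125,374) and the three cartons in the tote at (417,258), (417,315) and (417,377). The catch tray is empty and the scanner at (425,165) has not moved.

```bash
python3 -c "
from station import ctrl
print(ctrl.hand_in())"
```

```text
the job is handed in; nothing more can be done
None
```

The job is handed in at about 30 s of the 72 s allowed: the box cutter is in the small blue desk tray, all three cartons were slid over the edge into the grey tote, and the scanner stands where it was.

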